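Tidy the repair desk: brushes to the pot, tools to their trays

TASK

Clear up the repair desk: stand both paintbrushes in the green pot, handle down and bristles up, lay the loose screwdriver in the blue tray beside the other screwdriver, and lay the loose spanner in the grey tray beside the other spanner. Set everything down gently instead of dropping it, do not force the brushes into the pot, keep the pot standing where it is, and leave all the other things where they are.

Things in the scene. Friction and masses are not known exactly. Their poses are not given: they have to be found in the camera images.
- brush_pot: loose round green plastic brush pot, 0.4 kg, straight-sided, open on top and empty, outer diameter 100 mm (103 at the rim bead), 90 mm tall, wall 4 mm, floor 6 mm thick (free inner diameter 92 mm, 84 mm deep); origin at the centre of its underside, z up
- brush_pot_in (a point): centre of the green pot's inner floor, 6 mm above its underside
- brush_a: flat paintbrush lying on the desk, red handle, dark brown bristles, 200 mm long, about 60 g; origin at mid-length on its underside, x from handle end to bristle tip, y across. Handle 18 mm wide (y) and 16 mm thick from x = -100 to +30 mm; steel ferrule 28 mm wide, 16 thick, to +60; bristles 27 mm wide to +100 (rigid). Balances about 10 mm bristle-ward of the origin
- brush_a_end (a point): bare end of this brush's handle, on its centre line (x = -100 mm, 8 mm above the underside)
- brush_a_tip (a point): tip of this brush's bristles, on its centre line (x = +100 mm)
- brush_b: flat paintbrush lying on the desk, brown wooden handle, cream bristles, 200 mm long, about 60 g; origin at mid-length on its underside, x from handle end to bristle tip, y across. Handle 18 mm wide (y) and 16 mm thick from x = -100 to +30 mm; steel ferrule 28 mm wide, 16 thick, to +60; bristles 27 mm wide to +100 (rigid). Balances about 10 mm bristle-ward of the origin
- brush_b_end (a point): bare end of this brush's handle, on its centre line (x = -100 mm, 8 mm above the underside)
- brush_b_tip (a point): tip of this brush's bristles, on its centre line (x = +100 mm)
- driver: the loose screwdriver, 200 mm long, about 90 g: green handle 26 mm in diameter, x = -100 to 0 mm, with two flats it rests on; steel blade 6 mm in diameter, x = 0 to +100; origin at mid-length, 13 mm below its axis (on the desk under it), x axis from handle to tip; balances about 50 mm handle-ward of mid-length
- driver_tip (a point): tip of the loose screwdriver's blade, on its axis
- driver_butt (a point): handle end of the loose screwdriver, on its axis
- spanner: the loose bright steel spanner lying flat, 180 mm long, shaft 17 mm wide and 7 mm thick, ring end (32 mm across) at -x, open jaw end (38 mm wide) at +x, 8 mm thick at the ends, about 120 g (varies); origin at mid-length on its underside; balances within 15 mm of mid-length
- spanner_tip (a point): jaw end of the loose spanner, 80 mm from mid-length
- spanner_butt (a point): ring end of the loose spanner, 80 mm from mid-length
- driver_tray: blue open plastic tray for screwdrivers, fixed to the desk, outside 250 mm long (its x) by 132 mm wide (its y) by 35 mm tall, walls and floor 4 mm thick; origin at the centre of its underside
- spanner_tray: grey open plastic tray for spanners, fixed to the desk, outside 250 mm long (its x) by 132 mm wide (its y) by 35 mm tall, walls and floor 4 mm thick; origin at the centre of its underside
- kept_driver: yellow-handled screwdriver already lying lengthwise in the blue tray, on its -y side, same shape and frame as the loose one; it stays in the tray
- kept_spanner: dark steel spanner already lying lengthwise in the grey tray, on its -y side, same shape and frame as the loose one; it stays in the tray
- pen_pot: red pot full of pens, 80 mm in diameter, 100 mm tall (pens to 185 mm), not to be used; bystander; origin at the centre of its underside
- pliers: pliers with black grips lying near the robot, 175 mm long, 14 mm high, bystander
- mug: blue mug, 80 mm in diameter, 95 mm tall, bystander; origin at the centre of its underside
- tape_roll: roll of masking tape lying flat, 100 mm in diameter, 25 mm high, bystander
- glue_bottle: white glue bottle standing, 56 mm in diameter, 150 mm tall, bystander
- phone_wallet: closed phone wallet lying flat, 165 by 85 by 14 mm, bystander
Not all that is in view belongs to the job. Leave any red look-alike of the spanner alone.

How it is judged:
By the outcome, as a careful person would: the job done as asked, in the order asked, and still so for the second after the job is handed in, with the robot touching nothing.
It also fails if it takes over 72 s, if anything falls off the work surface, if the arm or the gripper's body presses on something with over 40 N, if the wrist force passes 120 N, or if a joint passes its speed limit or range.

ROBOT

A 6-joint arm with a two-finger parallel gripper is mounted at the origin on the work surface. World frame = base frame: x ahead of the robot, y to its left, z up, the work surface at z = 0. Lengths are in m, angles in rad, forces in N, time in s.
With the tool pointing down it reaches from about 0.35 to 0.95 m from the base axis. Payload 17.4 kg.
Tool frame: the origin (TCP) lies midway between the tips of the shut fingers; the grasp point (between the pads) lies 19 mm behind it (manip.grip_point_offset is the distance from the TCP to the grasp point, in m); z points along the fingers, y is the line along which they close (so a half turn about z gives the same grasp; the last joint's range is limited). The gripper opens to 93 mm and grips with 3 to 60 N. Pads are 15 mm wide; open, the fingers measure 128 mm over their backs; the gripper's body (75 mm by 188 mm) begins 65 mm behind the grasp point.
Start: joints at [1.274, 0.116, 1.442, -0, 1.584, -0.038], TCP at [0.173, 0.653, 0.219] pointing down, gripper open.
Joint ranges: [-2.83, 2.83], [-0.83, 2.19], [0.07, 2.5], [-1.14, 4.28], [0.01, 3], [-2.97, 2.97]. Speed limits (rad/s): [1.89, 1.89, 2.22, 3.14, 3.14, 3.14].

INTERFACE

Orientations are given as a unit quaternion [w, x, y, z].
In Python, from plant import telemetry, get_image, camera_info, hand_in, manip gives the robot as it stands. The module is installed in compiled form; this text tells all that it offers.
- The arm moves only by the tool arm_command, never from a script. Its argument "motion" is a list that holds one entry, the list of rows, each a list of 5 numbers: the shift along the tool's x, y, z in cm, then the turn about the tool's z in degrees, then the gripper command: -1 is fully open, 1 is shut, values between are in proportion. In form: [[[x, y, z, roll, jaw], ...]]. A call has 1 to 10 rows; each row shifts and turns the commanded pose from where the row before left it, along the tool's axes as they then stand; what a row does not reach is not made up. A row lasts 1/12 s, in which the tool goes at most 41.7 mm and 7.16 degrees, less where a joint would pass 70% of its speed; a pose out of reach is approached as far as the arm can. A call with a gripper value outside its range is refused whole. The fingers move at their own pace and stop on an object; the grip force is fixed at half the most. Time passes only in rows, so rows that do not move let the fingers close. It gives the time, the measured TCP pose, the force, the opening and the grip force at its end, in the units of the state.
- telemetry.observe(): the state, without advancing time (a new reading comes with each control period).
- get_image(name): name is "side" or "top" or "wrist"; returns the picture (384x512x3 uint8, red, green, blue); there is no depth.
- camera_info(name): a dict with "camera_matrix" (3x3 intrinsics, pixels), "view" (4x4, takes a point from world to camera coordinates); the wrist camera has in their place "mount" (4x4, takes a point from camera to tool coordinates, whose origin is the TCP and whose axes are the flange's). Camera axes: x right, y down, z forward; pixel columns grow to the right and rows downward; lengths in m; the calibration is good to about 2 mm. A picture is of the moment at which its call begins: read the wrist's pose just before it. camera_info takes no time and is no camera call.
- hand_in(): hands the job in; it is judged then, once.
The state is a dict: "t": time; "qpos": joint angles; "joint_velocities": joint speeds; "joint_torque": joint torques, N m; "eef_pos": TCP position; "eef_rot": TCP orientation; "ft_force": force on the tool from outside, world axes, zero at the start; "wrist_torque": the same for the moment, N m; "gripper_width": opening from 0.0 (shut) to 1.0 (fully open); "finger_force": force on a finger pad.
Only numpy, scipy, OpenCV 4.12 (cv2) and the standard library are available. Lean on these libraries where they do the work, as an engineer would, in place of code of your own. Each camera call takes 0.05 s, during which the arm holds its last target. There are 200 camera calls.

## Working session

There is one attempt and no reset: what is moved stays moved. The work goes in short steps, Python scripts to look and compute and a tool call to move; the robot and the scene stay as the last step left them, time stands still between calls to the robot, and variables do not carry over. Pictures are saved under pics/ and viewed, at most 10 in all, crops included, and the job is handed in when it is done.

Besides the shell and the picture viewer there is one more tool, called after "Emit:" as name([rows], argument=value, ...), one row to a line, values as JSON. arm_command: Moves the arm, as the interface text tells. Its arguments: {"type":"object","properties":{"motion":{"type":"array"}},"required":["motion"]}

```bash
mkdir -p pics
python3 - <<'E'
from plant import *
import cv2,numpy as np
for n in("top","side"):
    cv2.imwrite(f"pics/{n}0.png",get_image(n)[:,:,::-1])
    c=camera_info(n);print(n,np.round(c["camera_matrix"],1).tolist(),np.round(c["view"],4).tolist())
print(camera_info("wrist"))
print(telemetry.observe()); print(manip.grip_point_offset,[a for a in dir(manip) if a[0]!='_'])
a=cv2.imread("pics/top0.png");cv2.imwrite("pics/top0b.png",cv2.resize(a,(800,600),interpolation=cv2.INTER_CUBIC))
E
```

```text
top [[363.4, 0.0, 248.3], [0.0, 363.4, 191.9], [0.0, 0.0, 1.0]] [[-0.0137, -0.9996, 0.0226, -0.0309], [-0.9972, 0.012, -0.074, 0.4868], [0.0737, -0.0236, -0.997, 1.1467], [0.0, 0.0, 0.0, 1.0]]
side [[382.3, 0.0, 258.3], [0.0, 382.3, 183.4], [0.0, 0.0, 1.0]] [[0.9998, 0.0006, 0.018, -0.4674], [0.0115, -0.7883, -0.6151, 0.0044], [0.0138, 0.6153, -0.7882, 1.1026], [0.0, 0.0, 0.0, 1.0]]
{'camera_matrix': array([[268.37802081,   0.        , 258.01908435],
       [  0.        , 268.37802081, 194.5977171 ],
       [  0.        ,   0.        ,   1.        ]]), 'mount': array([[-1.27310789e-03, -9.59211316e-01, -2.82687161e-01,
         7.85600689e-02],
       [ 9.99998271e-01, -1.60424459e-03,  9.39921963e-04,
         7.15316868e-04],
       [-1.35508313e-03, -2.82685476e-01,  9.59211700e-01,
        -1.65835986e-01],
       [ 0.00000000e+00,  0.00000000e+00,  0.00000000e+00,
         1.00000000e+00]])}
{'t': 0.1, 'qpos': array([ 1.27419103e+00,  1.16426298e-01,  1.44217425e+00, -4.21256781e-05,
        1.58399446e+00, -3.77606520e-02]), 'joint_velocities': array([-9.10348837e-04, -1.40249228e-03, -3.82636520e-03, -4.89179886e-04,
       -2.36980184e-03,  8.26665855e-05]), 'joint_torque': array([ 2.19685950e-03, -7.22883940e+01, -6.23865724e+01,  7.81341875e-02,
        2.28211773e-02, -5.88482794e-05]), 'eef_pos': array([0.1727198 , 0.65234738, 0.21800194]), 'eef_rot': array([-6.26315739e-05,  1.29061568e-01,  9.91636456e-01, -4.97697419e-04]), 'ft_force': array([-0.64051295, -1.01051824,  0.37113308]), 'wrist_torque': array([-0.00076404, -0.02848166, -0.00664464]), 'finger_force': 0.0, 'gripper_width': 0.9981671202293882}
0.0188 ['PlanningError', 'grip_point_offset']
```

View pics/top0b.png

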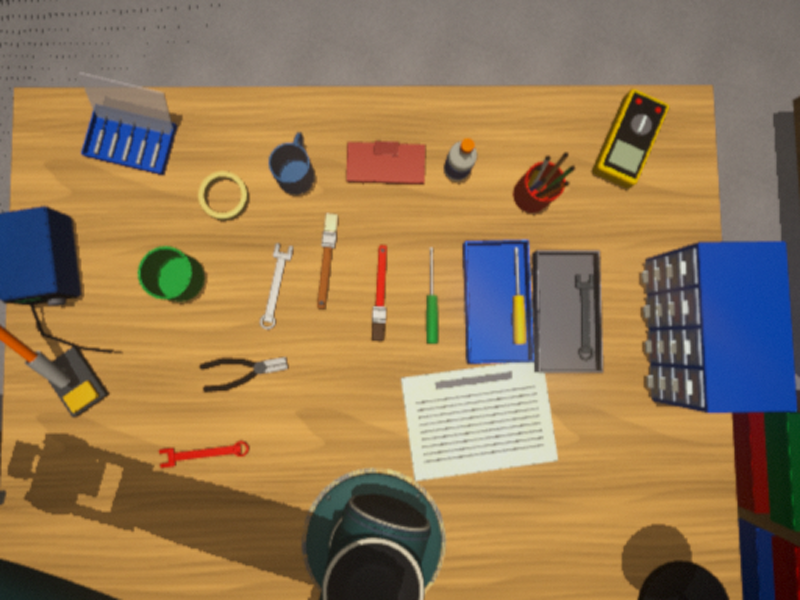

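View pics/side0.png

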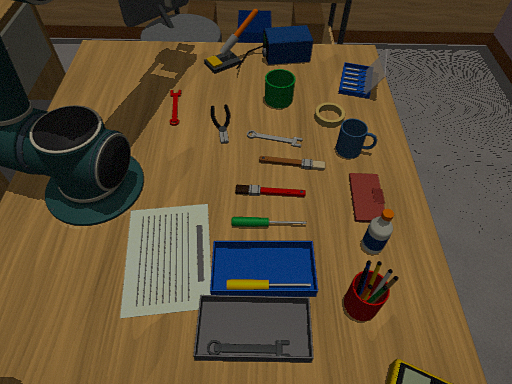

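The top view (800x600) shows:
- brush_b: cream tip (331,214), handle end (323,307)
- brush_a: handle end (382,245), bristles (378,340)
- green driver: tip (432,248), butt (432,342)
- green pot (168,273), blue tray (498,302), grey tray (567,312)

There are three spanner candidates: bright steel (276,285), dark steel in the grey tray (585,316), and red (205,453). The bright one lying loose fits the description. I'll measure these and confirm with one crop.

```bash
cat > h.py <<'E'
from plant import *
import cv2,numpy as np
def px2w(cam,uv,z):
    c=camera_info(cam);K=c["camera_matrix"];V=c["view"]
    if 1:
        R=V[:3,:3];o=-R.T@V[:3,3]
    d=(R.T@np.linalg.inv(K)@np.c_[np.atleast_2d(uv),np.ones(len(np.atleast_2d(uv)))].T).T
    return o+d*((z-o[2])/d[:,2])[:,None]
def wristpx2w(uv,z,s):
    from scipy.spatial.transform import Rotation as Ro
    c=camera_info("wrist");M=c["mount"];q=s["eef_rot"]
    R=Ro.from_quat([q[1],q[2],q[3],q[0]]).as_matrix()
    o=R@M[:3,3]+s["eef_pos"];uv=np.atleast_2d(uv)
    d=(R@M[:3,:3]@np.linalg.inv(c["camera_matrix"])@np.c_[uv,np.ones(len(uv))].T).T
    return o+d*((z-o[2])/d[:,2])[:,None]
def ends(mask,z,cam="top"):
    "end-to-end axis of a mask on plane z"
    v,u=np.nonzero(mask);P=px2w(cam,np.c_[u,v],z)[:,:2]
    r=cv2.minAreaRect((P*1000).astype(np.float32));m=P.mean(0)
    w,E=np.linalg.eigh(np.cov((P-m).T));return m,E[:,1],r,len(P)
E
python3 - <<'E'
from h import *
a=cv2.imread("pics/top0.png");hsv=cv2.cvtColor(a,cv2.COLOR_BGR2HSV);H,S,V=[hsv[:,:,i].astype(int) for i in range(3)]
def box(u0,v0,u1,v1):
    m=np.zeros(H.shape,bool);s=1.5625;m[int(v0/s):int(v1/s),int(u0/s):int(u1/s)]=1;return m
items={
'a_red':(((H<5)|(H>174))&(S>170)&(V>90)&box(360,235,400,350),.014),
'driver_green':((H>40)&(H<85)&(S>100)&box(415,285,450,350),.013),
'spanner':((S<60)&(V>110)&box(255,235,300,335),.008),
'pot':((H>45)&(H<80)&(S>120)&box(130,235,215,310),.09),
'bluetray':((H>105)&(H<125)&(S>150)&box(455,230,535,370),.035),
'b_hand':((H<13)&(S>150)&(V<170)&box(310,215,345,315),.014),
'b_cream':((S<110)&(V>140)&box(315,208,345,250),.014),
'a_steel':((S<60)&(V>100)&box(365,300,395,330),.016),
'driver_bl':((S<60)&(V>120)&box(420,240,445,300),.016)}
for k,(m,z) in items.items():
    c,e,r,n=ends(m,z);print(k,n,np.round(c,4),np.round(e,3),np.round(r[0],1),np.round(r[1],1),round(r[2],1))
crop=a[int(200/1.5625):int(390/1.5625),int(120/1.5625):int(615/1.5625)]
cv2.imwrite("pics/crop0.png",cv2.resize(crop,None,fx=2.5,fy=2.5,interpolation=cv2.INTER_CUBIC));print(crop.shape)
E
```

```text
a_red 130 [ 0.5285 -0.0221] [-0.998  0.066] [531.9 -22.9] [ 12.8 111. ] 85.2
driver_green 212 [ 0.4465 -0.126 ] [-1.     0.017] [ 446.8 -126. ] [19.4 96.7] 88.9
spanner 266 [0.5245 0.1946] [-0.977  0.213] [520.3 197.2] [ 34.6 170.7] 76.3
pot 789 [0.5388 0.3855] [-0.778 -0.628] [538.6 391.1] [104.1  99.4] 89.4
bluetray 2300 [ 0.4826 -0.2516] [-0.998  0.058] [ 481.5 -261.7] [131.4 244.7] 89.7
b_hand 0 [nan nan] [nan nan] [0. 0.] [0. 0.] 0.0
b_cream 178 [0.6331 0.0825] [-0.993  0.119] [634.3  83. ] [27.5 71.3] 84.5
a_steel 76 [ 0.4571 -0.0179] [-0.977 -0.213] [457.6 -18.3] [22.5 32.1] 89.3
driver_bl 24 [ 0.54   -0.1275] [-1.     0.019] [ 546.8 -127.7] [ 0.  91.1] 88.9
(121, 317, 3)h.py:19: RuntimeWarning: Mean of empty slice.
  r=cv2.minAreaRect((P*1000).astype(np.float32));m=P.mean(0)
  ret = um.true_divide(
  avg = a.mean(axis, **keepdims_kw)
h.py:20: RuntimeWarning: Degrees of freedom <= 0 for slice
  w,E=np.linalg.eigh(np.cov((P-m).T));return m,E[:,1],r,len(P)
  c *= np.true_divide(1, fact)
  c *= np.true_divide(1, fact)
```

View pics/crop0.png

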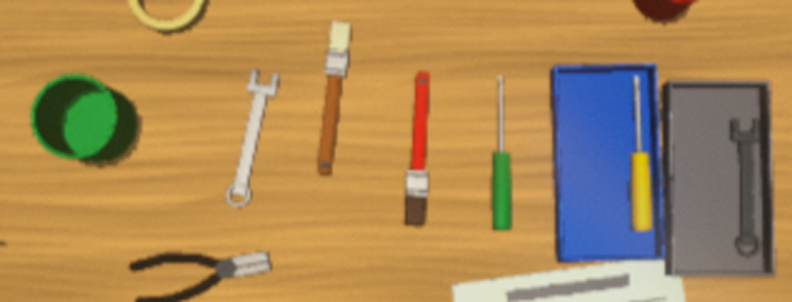

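The crop confirms the loose bright steel spanner (crop jaw 263,72; ring 238,197) as the target. The dark one lies in the grey tray at the right, and the red one is outside this crop. Brush_a has its bristles toward the robot; brush_b has its bristles away from it.

Run:
```python
from h import *
P={'a_end':(422,72,.008),'a_tip':(414,224,.012),'b_tip':(341,20,.012),'b_end':(325,173,.008),'sp_jaw':(263,72,.006),'sp_ring':(238,197,.006),'sp_shaft':(251,135,.006),
'dr_tip':(500,76,.013),'dr_butt':(502,229,.013),'kd_tip':(637,76,.017),'kd_butt':(642,230,.017),'ks_jaw':(744,120,.01),'ks_ring':(747,245,.01),
'bt1':(552,66,.035),'bt2':(656,64,.035),'bt3':(558,262,.035),'bt4':(658,258,.035),'gt1':(664,83,.035),'gt2':(770,83,.035),'gt3':(664,274,.035),'gt4':(774,275,.035),'pliers_head':(270,262,.01)}
for k,(u,v,z) in P.items():
    print(k,np.round(px2w('top',[(u+.5)/2.5-.5+76,(v+.5)/2.5-.5+128],z)[0,:2],3))
# pot rim via ellipse of green outline upper
a=cv2.imread("pics/side0.png");hsv=cv2.cvtColor(a,cv2.COLOR_BGR2HSV)
m=cv2.inRange(hsv,(45,100,40),(85,255,255));m[:,:250]=0;m[:,310:]=0;m[130:]=0
v,u=np.nonzero(m);print('side pot px',u.min(),u.max(),v.min(),v.max())
print(px2w('side',[[(u.min()+u.max())/2,v.max()]],0.0),px2w('side',[[(u.min()+u.max())/2,v.min()]],0.09))
```

```text
a_end [ 0.603 -0.027]
a_tip [ 0.405 -0.014]
b_tip [0.672 0.078]
b_end [0.473 0.1  ]
sp_jaw [0.605 0.18 ]
sp_ring [0.443 0.212]
sp_shaft [0.523 0.195]
dr_tip [ 0.596 -0.128]
dr_butt [ 0.398 -0.127]
kd_tip [ 0.593 -0.306]
kd_butt [ 0.394 -0.306]
ks_jaw [ 0.535 -0.446]
ks_ring [ 0.373 -0.444]
bt1 [ 0.604 -0.193]
bt2 [ 0.606 -0.326]
bt3 [ 0.355 -0.194]
bt4 [ 0.358 -0.321]
gt1 [ 0.581 -0.336]
gt2 [ 0.58  -0.473]
gt3 [ 0.338 -0.328]
gt4 [ 0.335 -0.468]
pliers_head [0.36 0.17]
side pot px 264 295 34 107
[[ 5.40908571e-01  3.49612613e-01 -1.11022302e-16]] [[0.54578389 0.65993699 0.09      ]]
```

Emit:
arm_command([
  [[0,0,0,-5.5,-1],[0,0,0,-5.5,-1],[-1.7,-3.6,0,0,-1],[-1.7,-3.6,0,0,-1],[-1.7,-3.6,0,0,-1],[-1.7,-3.6,0,0,-1],[-1.7,-3.6,0,0,-1],[-1.7,-3.6,0,0,-1],[-1.7,-3.6,0,0,-1],[-1.7,-3.6,0,0,-1]],
])

```text
t: 0.93
eef_pos: [0.2893, 0.3543, 0.2183]
eef_rot: [-0.0, 0.033, 0.999, -0.0]
ft_force: [0.2, -0.0, 0.7]
gripper_width: 1.001
finger_force: 0.0
```

Emit:
arm_command([
  [[-1.7,-3.6,0,0,-1],[-1.7,-3.6,0,0,-1],[-1.7,-3.6,0,0,-1],[-1.7,-3.6,0.5,0,-1],[-1.7,-3.6,1,0,-1],[-1.7,-3.6,1,0,-1],[-1.7,-3.6,1,0,-0.3],[-1.7,-3.6,1,0,-0.3],[-1.5,-3.6,1,0,-0.3],[0,0,0,0,-0.3]],
])

```text
t: 1.77
eef_pos: [0.4186, 0.0174, 0.1614]
eef_rot: [-0.001, 0.036, 0.999, -0.001]
ft_force: [0.5, 0.5, -1.3]
gripper_width: 0.766
finger_force: 0.0
```

Emit:
arm_command([
  [[-0.7,-1.6,0,0,-0.3],[-0.7,-1.6,0,0,-0.3],[0,0,0,0,-0.3]],
])

```text
t: 2.02
eef_pos: [0.4304, -0.0119, 0.1633]
eef_rot: [-0.0, 0.034, 0.999, -0.0]
ft_force: [0.1, 0.5, 0.7]
gripper_width: 0.652
finger_force: 0.0
```

```bash
cat >> h.py <<'E'
def go(x,y,z=None,s=None,yaw=None):
    "print tool shift in cm (and roll in deg, roll first) to a world TCP target"
    s=s or telemetry.observe();q=s["eef_rot"];cur=np.degrees(2*np.arctan2(q[2],q[1]))
    t=cur if yaw is None else yaw;roll=(cur-t+180)%360-180
    c,n=np.cos(np.radians(t)),np.sin(np.radians(t));d=np.array([x,y])-s["eef_pos"][:2]
    dz=0 if z is None else s["eef_pos"][2]-z
    print("tcp",np.round(s["eef_pos"],4),"yaw",round(cur,2),"roll",round(roll,2),"shift cm",np.round(100*np.array([d@[c,n],d@[n,-c],dz]),2))
E
python3 - <<'E'
from h import *
s=telemetry.observe();im=get_image("wrist");cv2.imwrite("pics/w1.png",im[:,:,::-1])
go(.43,-.0156,.003,s)
hsv=cv2.cvtColor(im,cv2.COLOR_RGB2HSV)
m=((hsv[:,:,0]<5)|(hsv[:,:,0]>174))&(hsv[:,:,1]>170)&(hsv[:,:,2]>80)
n,l,st,ce=cv2.connectedComponentsWithStats(m.astype(np.uint8))
for i in range(1,n):
    if st[i,4]>200:
        v,u=np.nonzero(l==i);P=wristpx2w(np.c_[u,v],.016,s)[:,:2];r=cv2.minAreaRect((P*1000).astype(np.float32))
        w,E=np.linalg.eigh(np.cov((P-P.mean(0)).T));print(st[i],P.mean(0),E[:,1],r)
E
```

```text
tcp [ 0.4304 -0.0119  0.1633] yaw 176.07 roll 0.0 shift cm [ 0.02 -0.38 16.03]
[250 218  13  65 826] [ 0.51876596 -0.01961855] [-0.99788025  0.06507694] ((520.4772338867188, -20.081989288330078), (15.991247177124023, 92.20433807373047), 86.23892974853516)
```

View pics/w1.png

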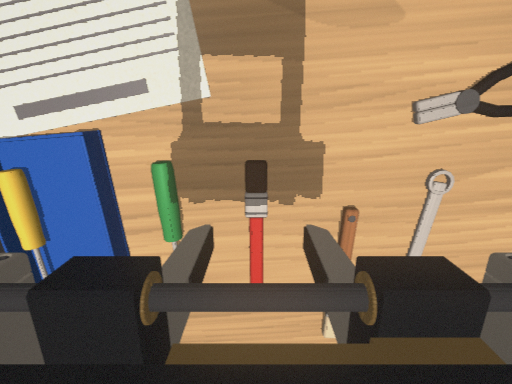

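The wrist view shows brush_a central, with bristle tip (256,160) and ferrule (256,205). The axis matches the tool yaw, so I'll descend and grip the bristles.

Emit:
arm_command([
  [[0,-0.2,4,0,-0.3],[0,0,4,0,-0.3],[0,0,4,0,-0.3],[0,0,2.5,0,-0.3],[0,0,1.4,0,-0.3],[0,0,0,0,1],[0,0,0,0,1],[0,0,0,0,1],[0,0,0,0,1],[0,0,0,0,1]],
])

```text
t: 2.9
eef_pos: [0.4303, -0.012, 0.0054]
eef_rot: [0.001, 0.033, 0.999, -0.0]
ft_force: [0.7, -0.6, 0.0]
gripper_width: 0.343
finger_force: 0.1
```

Emit:
arm_command([
  [[0,0,-2,0,1],[0,0,-4,0,1],[0,0,-4,0,1],[0,0,-4,0,1],[0,0,-4,0,1],[0,0,-4,0,1],[0,0,0,0,1],[0,0,0,0,1]],
])

```text
t: 3.57
eef_pos: [0.4306, -0.0122, 0.2274]
eef_rot: [0.002, 0.033, 0.999, -0.0]
ft_force: [0.3, -0.4, -0.9]
gripper_width: 0.003
finger_force: 0.0
```

Run:
```python
from h import *
s=telemetry.observe();im=get_image("side");print(s["wrist_torque"],s["ft_force"])
cv2.imwrite("pics/s2.png",cv2.resize(im[100:260,130:390,::-1],None,fx=2,fy=2))
```

```text
[ 0.00158912  0.00881552 -0.01579694] [ 0.27147273 -0.41035116 -0.91889704]
```

View pics/s2.png

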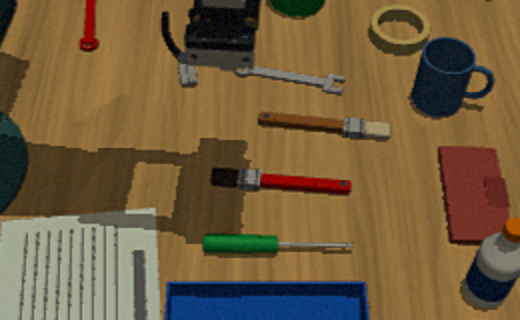

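The side view shows the brush still lying on the desk: I lifted before the fingers had closed. Repeating with a longer close.

Emit:
arm_command([
  [[0,-0.15,4,0,-0.1],[0,0,4,0,-0.1],[0,0,4,0,-0.1],[0,0,4,0,-0.1],[0,0,0,0,-0.1],[0,0,0,0,-0.1],[0,0,4,0,-0.1],[0,0,2.3,0,-0.1],[0,0,0,0,1],[0,0,0,0,1]],
])

```text
t: 4.45
eef_pos: [0.431, -0.0137, 0.0037]
eef_rot: [0.001, 0.033, 0.999, -0.0]
ft_force: [0.2, 0.4, 0.8]
gripper_width: 0.45
finger_force: 0.0
```

Emit:
arm_command([
  [[0,0,0,0,1],[0,0,0,0,1],[0,0,0,0,1]],
])

```text
t: 4.7
eef_pos: [0.4308, -0.0137, 0.0033]
eef_rot: [0.001, 0.033, 0.999, -0.0]
ft_force: [-1.7, 0.3, 9.4]
gripper_width: 0.288
finger_force: 30.0
```

Emit:
arm_command([
  [[0,0,-1,0,1],[0,0,-2,0,1],[0,0,-3,0,1],[0,0,-4,0,1],[0,0,-4,0,1],[0,0,-4,0,1],[0,0,0,0,1]],
])

```text
t: 5.28
eef_pos: [0.4317, -0.0138, 0.1906]
eef_rot: [0.005, 0.033, 0.999, -0.0]
ft_force: [0.4, 0.2, 0.3]
gripper_width: 0.292
finger_force: 30.0
```

Run:
```python
from h import *
s=telemetry.observe();im=get_image("side");print(s["wrist_torque"],s["ft_force"],s["finger_force"])
cv2.imwrite("pics/s3.png",cv2.resize(im[80:260,130:390,::-1],None,fx=2,fy=2))
```

```text
[ 0.01829799 -0.05487059 -0.03398519] [0.42468976 0.21451005 0.31784489] 29.990848302841187
```

View pics/s3.png

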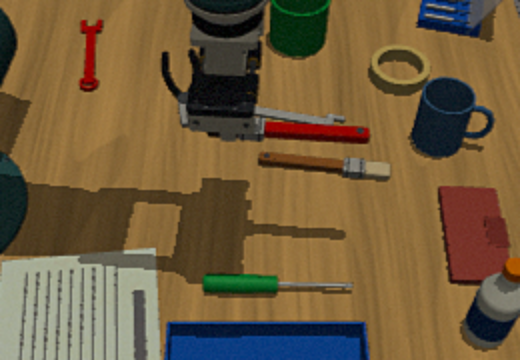

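The brush is gripped but stays horizontal in the fingers (handle at 265–368,133). I'll lower it back to the desk and find a jaw command that gives a light grip, so the brush can pivot.

Emit:
arm_command([
  [[0,0,4,0,1],[0,0,4,0,1],[0,0,4,0,1],[0,0,3,0,1],[0,0,2,0,1],[0,0,0.9,0,1],[0,0,0.4,0,1],[0,0,0.2,0,1],[0,0,0,0,0.44],[0,0,0,0,0.44]],
])

```text
t: 6.17
eef_pos: [0.4284, -0.0135, 0.0]
eef_rot: [-0.003, 0.033, 0.999, 0.0]
ft_force: [-47.0, 3.8, 65.2]
gripper_width: 0.286
finger_force: 53.3
```

Emit:
arm_command([
  [[0,0,0,0,0.46]],
])

```text
t: 6.25
eef_pos: [0.4284, -0.0135, 0.0]
eef_rot: [-0.003, 0.033, 0.999, 0.0]
ft_force: [-46.2, 4.0, 64.5]
gripper_width: 0.289
finger_force: 53.3
```

Emit:
arm_command([
  [[0,0,0,0,0.5]],
])

```text
t: 6.33
eef_pos: [0.4284, -0.0135, 0.0001]
eef_rot: [-0.003, 0.033, 0.999, 0.0]
ft_force: [-47.2, 3.4, 64.4]
gripper_width: 0.288
finger_force: 53.3
```

Emit:
arm_command([
  [[0,0,-0.4,0,0.44],[0,0,0,0,0.44]],
])

```text
t: 6.5
eef_pos: [0.4303, -0.0137, 0.0021]
eef_rot: [0.001, 0.033, 0.999, -0.0]
ft_force: [0.0, -0.7, -0.6]
gripper_width: 0.285
finger_force: 18.4
```

Run:
```python
from h import *
s=telemetry.observe();print(s)
```

```text
{'t': 6.5, 'qpos': array([-9.09813880e-02, -2.94842474e-01,  2.18677468e+00, -2.04329196e-05,
        1.24830973e+00, -1.59496052e+00]), 'joint_velocities': array([ 0.00013445,  0.01490521,  0.01356461, -0.0014384 , -0.02796844,
       -0.00093618]), 'joint_torque': array([ 3.18959635e-02, -3.20629299e+01, -5.62173200e+01, -2.42332765e-02,
        5.42773046e-01,  1.34072765e-03]), 'eef_pos': array([ 0.43025881, -0.01365389,  0.00207331]), 'eef_rot': array([ 6.73682549e-04,  3.33991437e-02,  9.99441865e-01, -4.85367697e-05]), 'ft_force': array([ 0.04105468, -0.74298082, -0.61336353]), 'wrist_torque': array([-0.03333364,  0.01553466,  0.03512344]), 'finger_force': 18.384592831134796, 'gripper_width': 0.2854406584882534}
```

Emit:
arm_command([
  [[0,0,0,0,0.43],[0,0,0,0,0.43]],
])

```text
t: 6.67
eef_pos: [0.4297, -0.0136, 0.0006]
eef_rot: [-0.0, 0.033, 0.999, -0.0]
ft_force: [0.5, 0.1, -0.8]
gripper_width: 0.292
finger_force: 9.5
```

Emit:
arm_command([
  [[0,0,0,0,0.42],[0,0,0,0,0.42]],
])

```text
t: 6.83
eef_pos: [0.4297, -0.0136, 0.0005]
eef_rot: [-0.0, 0.033, 0.999, -0.0]
ft_force: [-0.9, 0.8, 1.0]
gripper_width: 0.286
finger_force: 0.7
```

Force is linear in the jaw command: 0.42 gives 0.7 N and 0.43 gives 9.5 N. About 0.423 gives a light grip. Lifting slowly with it so the handle hangs down.

Emit:
arm_command([
  [[0,0,0,0,0.423],[0,0,-1,0,0.423],[0,0,-1.5,0,0.423],[0,0,-2,0,0.423],[0,0,-2,0,0.423],[0,0,0,0,0.423]],
])

```text
t: 7.33
eef_pos: [0.4315, -0.0138, 0.0701]
eef_rot: [0.002, 0.033, 0.999, -0.0]
ft_force: [0.5, -0.4, 0.7]
gripper_width: 0.289
finger_force: 3.3
```

Run:
```python
from h import *
s=telemetry.observe();im=get_image("side");print(s["wrist_torque"],s["ft_force"],s["finger_force"])
cv2.imwrite("pics/s4.png",cv2.resize(im[80:260,130:390,::-1],None,fx=2,fy=2))
```

```text
[ 0.01081514  0.00289831 -0.02968987] [ 0.48632109 -0.3597307   0.66763481] 3.3233273774385452
```

View pics/s4.png

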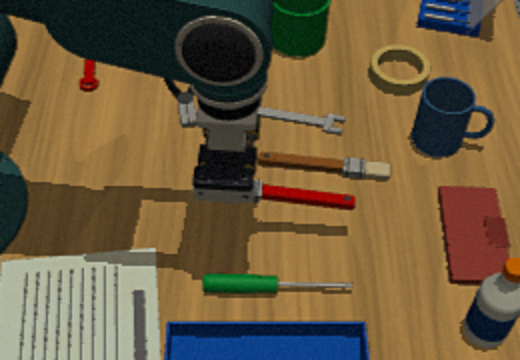

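The handle is drooping slightly (262,190 to 355,202), so it works. From here I'll measure its tilt numerically from the side camera's red mask.

```bash
cat >> h.py <<'E'
def tilt(kind="a",dy=0.0):
    "side camera: x,z line of the held brush handle in the vertical plane y = tcp y"
    s=telemetry.observe();im=get_image("side");hsv=cv2.cvtColor(im,cv2.COLOR_RGB2HSV).astype(int);H,S,V=hsv[...,0],hsv[...,1],hsv[...,2]
    m=(((H<5)|(H>174))&(S>150)&(V>60)) if kind=="a" else ((H>=5)&(H<13)&(S>150)&(V>50)&(V<190))
    c=camera_info("side");Vw=c["view"];R=Vw[:3,:3];o=-R.T@Vw[:3,3]
    v,u=np.nonzero(m);d=(R.T@np.linalg.inv(c["camera_matrix"])@np.c_[u,v,np.ones(len(u))].T).T
    y=s["eef_pos"][1]+dy;P=o+d*((y-o[1])/d[:,1])[:,None]
    g=s["eef_pos"]+[0,0,.019]
    L=np.zeros(m.shape,np.uint8);near=(np.hypot(P[:,0]-g[0],P[:,2]-g[2])<.24)&(P[:,2]>-.03);L[v[near],u[near]]=1
    n,l,st,_=cv2.connectedComponentsWithStats(L)
    for i in range(1,n):
        if st[i,4]<60: continue
        k=l[v,u]==i;Q=P[k][:,[0,2]];w,E=np.linalg.eigh(np.cov((Q-Q.mean(0)).T));e=E[:,1];t=(Q-Q.mean(0))@e
        far=Q[np.argmax(np.hypot(*(Q-g[[0,2]]).T))]
        print("tcp",np.round(s["eef_pos"],4),"F",round(s["finger_force"],1),"n",st[i,4],"px",st[i,:4],"ang",round(np.degrees(np.arctan2(e[1],e[0])),1),"len",round(np.ptp(t),3),"far end xz",np.round(far,3))
E
python3 -c "
from h import *
tilt()"
```

```text
tcp [ 0.4309 -0.0137  0.0681] F 3.3 n 239 px [261 173  46  11] ang 169.2 len 0.131 far end xz [0.6   0.043]
```

Emit:
arm_command([
  [[0,0,0,0,0.4215],[0,0,0,0,0.4215],[0,0,0,0,0.4215]],
])

```text
t: 7.68
eef_pos: [0.4295, -0.0136, 0.0649]
eef_rot: [-0.001, 0.033, 0.999, 0.0]
ft_force: [0.4, 0.1, -0.1]
gripper_width: 0.292
finger_force: 2.0
```

```bash
python3 -c "
from h import *
tilt()"
```

```text
tcp [ 0.4295 -0.0136  0.0649] F 2.0 n 223 px [260 177  41  18] ang 151.7 len 0.135 far end xz [ 0.586 -0.01 ]
```

It's at 28° with the handle end on the desk. Continuing the lift at this light grip.

Emit:
arm_command([
  [[0,0,-1,0,0.4215],[0,0,-1.5,0,0.4215],[0,0,-1.5,0,0.4215],[0,0,-1.5,0,0.4215],[0,0,-1.5,0,0.4215],[0,0,-1.5,0,0.4215],[0,0,-1.5,0,0.4215],[0,0,0,0,0.4215]],
])

```text
t: 8.4
eef_pos: [0.4307, -0.0137, 0.169]
eef_rot: [0.002, 0.033, 0.999, -0.0]
ft_force: [-0.2, -0.3, 0.6]
gripper_width: 0.288
finger_force: 2.0
```

```bash
python3 -c "
from h import *
tilt()"
```

```text
tcp [ 0.4307 -0.0137  0.169 ] F 2.0 n 172 px [170  90  11  35] ang 79.0 len 0.103 far end xz [0.274 0.355]
tcp [ 0.4307 -0.0137  0.169 ] F 2.0 n 171 px [257 156  29  29] ang 127.6 len 0.141 far end xz [0.542 0.032]
```

Emit:
arm_command([
  [[0,0,0,0,0.4207],[0,0,0,0,0.4207],[0,0,0,0,0.4207]],
])

```text
t: 8.7
eef_pos: [0.4295, -0.0136, 0.1647]
eef_rot: [-0.001, 0.033, 0.999, 0.0]
ft_force: [-0.7, 0.4, -1.3]
gripper_width: 0.291
finger_force: 1.3
```

```bash
python3 -c "
from h import *
tilt()"
```

```text
tcp [ 0.4295 -0.0136  0.1647] F 1.3 n 168 px [170  90  11  35] ang 78.8 len 0.103 far end xz [0.274 0.355]
tcp [ 0.4295 -0.0136  0.1647] F 1.3 n 112 px [253 159  18  31] ang 113.4 len 0.137 far end xz [0.501 0.008]
```

It's now 23° off vertical, which suits an insertion with a slight lean. I'll firm up the grip, lift and carry it to just over the pot.

Emit:
arm_command([
  [[0,0,0,0,1],[0,0,0,0,1],[0,0,-2,0,1],[0,0,-3.5,0,1],[0,0,-4,0,1],[0,0.5,-3,0,1],[0,2,0,0,1],[-0.3,3.5,0,0,1],[-0.3,3.8,0,0,1],[-0.3,3.8,0,0,1]],
])

```text
t: 9.58
eef_pos: [0.4479, 0.1229, 0.2909]
eef_rot: [0.0, 0.034, 0.999, 0.0]
ft_force: [1.0, -1.5, -0.3]
gripper_width: 0.287
finger_force: 30.0
```

Emit:
arm_command([
  [[-0.3,3.8,0,0,1],[-0.3,3.8,0,0,1],[-0.3,3.8,0,0,1],[-0.3,3.8,0,0,1],[-0.3,3.8,0,0,1],[-0.3,3.8,0,0,1],[-0.3,3,0,0,1],[-0.3,2,0,0,1],[0,0.6,0,0,1],[0,0,0,0,1]],
])

```text
t: 10.42
eef_pos: [0.4907, 0.4043, 0.2896]
eef_rot: [-0.001, 0.033, 0.999, -0.0]
ft_force: [-0.2, -0.6, -1.1]
gripper_width: 0.287
finger_force: 30.0
```

Run:
```python
from h import *
tilt()
s=telemetry.observe();go(.491,.405,.285,s)
for n in("top","wrist"):
    cv2.imwrite(f"pics/{n}5.png",get_image(n)[:,:,::-1])
a=cv2.imread("pics/wrist5.png");b=cv2.imread("pics/top5.png")[100:292,20:276]
cv2.imwrite("pics/c5.png",np.hstack([cv2.resize(a,(400,300)),cv2.resize(b,(400,300))]))
```

```text
tcp [0.4907 0.4033 0.2901] yaw 176.21 roll 0.0 shift cm [-0.02  0.18  0.51]
```

View pics/c5.png

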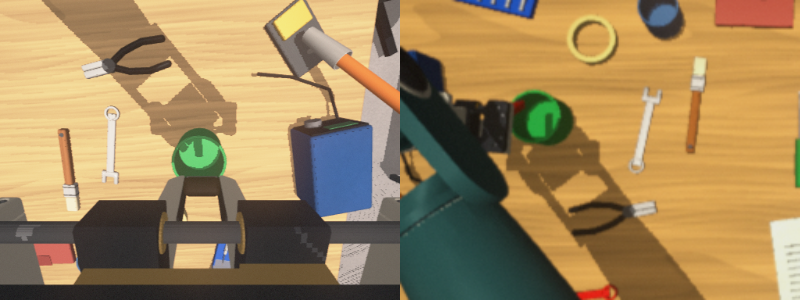

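The wrist half shows the pot rim centred at about (199,157), directly in line with the fingers. The top half shows the red handle end at (517,105), inside the left part of the pot outline. Computing the pot centre and handle end now.

Run:
```python
from h import *
s=telemetry.observe()
w=cv2.imread("pics/wrist5.png");h=cv2.cvtColor(w,cv2.COLOR_BGR2HSV)
m=cv2.inRange(h,(45,70,40),(85,255,255));n,l,st,_=cv2.connectedComponentsWithStats(m)
i=1+np.argmax(st[1:,4]);v,u=np.nonzero(l==i);print(st[i])
hull=cv2.convexHull(np.c_[u,v].astype(np.int32))[:,0]
P=wristpx2w(hull,.09,s);print("ranges",P.min(0),P.max(0))
from scipy.optimize import least_squares
# robust circle r=.0515 fit on hull top part
f=lambda c:np.hypot(P[:,0]-c[0],P[:,1]-c[1])-.0515
r=least_squares(f,[.54,.39],loss="soft_l1",f_scale=.001);print("pot wrist",r.x,np.round(f(r.x)*1000,1))
t=cv2.imread("pics/top5.png");h=cv2.cvtColor(t,cv2.COLOR_BGR2HSV).astype(int)
m=((h[...,0]<6)|(h[...,0]>172))&(h[...,1]>150)&(h[...,2]>50)
v,u=np.nonzero(m);k=(u>70)&(u<120)&(v>140)&(v<200);print("red px",np.c_[u[k],v[k]].tolist()[:30])
if k.any():print(px2w("top",np.c_[u[k],v[k]].mean(0),.14))
b=cv2.imread("pics/top0.png");h=cv2.cvtColor(b,cv2.COLOR_BGR2HSV)
m=cv2.inRange(h,(45,100,20),(85,255,255));m[:140]=0;m[205:]=0;m[:,:80]=0;m[:,140:]=0
hull=cv2.convexHull(np.argwhere(m)[:,::-1].astype(np.int32))[:,0];P=px2w("top",hull,.09)
r=least_squares(f,[.54,.39],loss="soft_l1",f_scale=.001);print("pot top",r.x,np.round(f(r.x)*1000,1))
```

```text
[ 220  164   70   63 3388]
ranges [0.47652656 0.34438868 0.09      ] [0.57100974 0.44484251 0.09      ]
pot wrist [0.53177811 0.39534236] [-0.1  1.1  1.8  3.6  3.4  1.1  0.   3.3  3.6  2.3  0.7 -2.1 -3.7 -4.7
 -3.  -1.6  0.8  1.7  2.8  3.3  4.1  3.7  3.3  2.8  1.6  0.6 -1.6 -3.7
 -4.4 -4.  -3.1 -1.8]
red px [[95, 165], [96, 165], [97, 165], [93, 166], [94, 166], [95, 166], [96, 166], [97, 166], [98, 166], [93, 167], [94, 167], [95, 167], [96, 167], [93, 168], [94, 168], [96, 168], [93, 169], [94, 169]]
[[0.55482332 0.40302027 0.14      ]]
pot top [0.53809362 0.39064905] [18.  15.7  9.9  4.6  0.6 -2.  -2.8 -1.4 -0.4  0.   0.9  1.2  1.2  0.9
  0.9  1.1  0.9 -0.5 -1.1 -1.4 -1.3  3.3]
```

The handle end sits about 20 mm to +x and 10 mm to +y of the pot centre (0.537, 0.393). I'll nudge it +y and lower it.

Emit:
arm_command([
  [[0,0.4,2,0,1],[0,0,2.5,0,1],[0,0,2.5,0,1],[0,0,2,0,1],[0,0,1.5,0,1],[0,0,1,0,1],[0,0,0.5,0,1],[0,0,0,0,1]],
])

```text
t: 11.23
eef_pos: [0.4911, 0.4068, 0.1703]
eef_rot: [-0.0, 0.034, 0.999, -0.0]
ft_force: [-0.4, 0.7, -0.6]
gripper_width: 0.282
finger_force: 30.0
```

Emit:
arm_command([
  [[0,0,0.2,0,1],[0,0,0.2,0,1],[0,0,0.1,0,1],[0,0,0,0,0.43]],
])

```text
t: 11.57
eef_pos: [0.4912, 0.4073, 0.166]
eef_rot: [0.0, 0.033, 0.999, 0.0]
ft_force: [0.3, -0.8, -0.6]
gripper_width: 0.288
finger_force: 30.0
```

Emit:
arm_command([
  [[0,0,0.1,0,0.43],[0,0,0.1,0,0.43],[0,0,0.1,0,0.43],[0,0,0,0,0.425]],
])

```text
t: 11.9
eef_pos: [0.491, 0.4072, 0.1624]
eef_rot: [-0.0, 0.033, 0.999, -0.0]
ft_force: [0.1, -0.1, -0.7]
gripper_width: 0.287
finger_force: 5.3
```

```bash
python3 -c "
from h import *
tilt()
print(telemetry.observe()['ft_force'])"
```

```text
[ 0.09312008  1.25671449 -0.29591958]
```

Emit:
arm_command([
  [[0,0,0.1,0,0.423],[0,0,0.1,0,0.423],[0,0,0.1,0,0.4215],[0,0,0,0,0.4205],[0,0,0,0,0.4195],[0,0,0,0,0.41],[0,0,0,0,0.35],[0,0,0,0,0.2]],
])

```text
t: 12.62
eef_pos: [0.4911, 0.4072, 0.1596]
eef_rot: [0.0, 0.033, 0.999, -0.0]
ft_force: [-0.2, 0.6, -0.1]
gripper_width: 0.359
finger_force: 0.0
```

Emit:
arm_command([
  [[0,0,0,0,0.2],[0,0,0,0,0.2],[0,0,-1.5,0,0.2],[0,0,-3,0,0.2],[0,0,-4,0,0.2],[0,0,-2,0,0]],
])

```text
t: 13.12
eef_pos: [0.4914, 0.4075, 0.2705]
eef_rot: [0.002, 0.033, 0.999, 0.001]
ft_force: [0.7, 0.2, 0.7]
gripper_width: 0.434
finger_force: 0.0
```

Run:
```python
from h import *
go(.491,.405,.285)
for n in("top","wrist","side"):
    cv2.imwrite(f"pics/{n}6.png",get_image(n)[:,:,::-1])
a=cv2.imread("pics/wrist6.png");b=cv2.imread("pics/side6.png")[0:150,180:380];c=cv2.imread("pics/top6.png")[120:220,50:180]
cv2.imwrite("pics/c6.png",np.vstack([np.hstack([cv2.resize(a,(400,300)),cv2.resize(b,(400,300))]),np.hstack([cv2.resize(c,(390,300)),np.zeros((300,410,3),np.uint8)])]))
```

```text
tcp [0.4914 0.4075 0.2705] yaw 176.17 roll 0.0 shift cm [ 0.02 -0.25 -1.45]
```

View pics/c6.png

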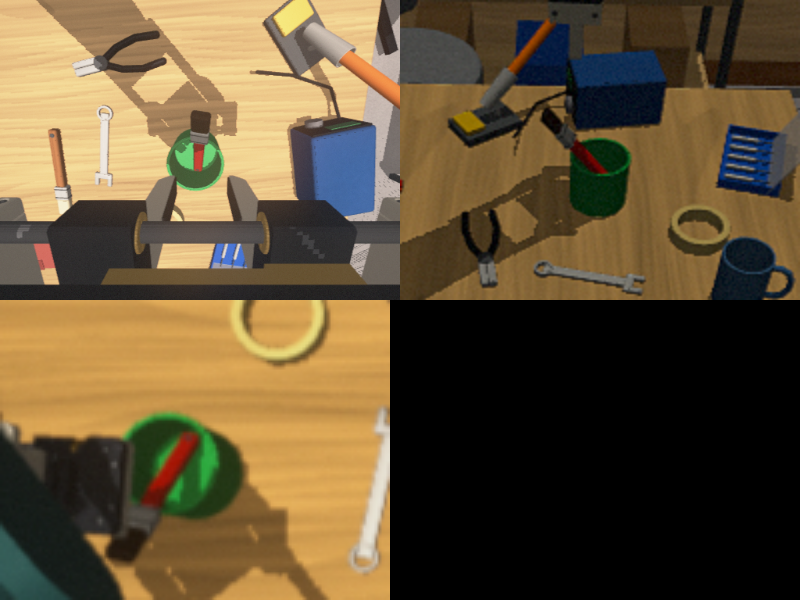

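The first brush stands in the pot, handle down, leaning on the rim toward the robot, and the pot is upright (wrist 195,160). Next is brush_b.

Emit:
arm_command([
  [[0,0,0,2.5,-0.1],[-2,-3.1,0,0,-0.1],[-2,-3.1,0,0,-0.1],[-2,-3.1,0,0,-0.1],[-2,-3.1,0,0,-0.1],[-2,-3.1,1,0,-0.1],[-2,-3.1,2,0,-0.1],[-2,-3.1,2,0,-0.1],[-2,-3.1,2,0,-0.1],[-2,-3.1,2,0,-0.1]],
])

```text
t: 14.1
eef_pos: [0.6388, 0.1092, 0.1737]
eef_rot: [-0.001, 0.055, 0.998, -0.0]
ft_force: [-0.3, 1.5, -0.1]
gripper_width: 0.55
finger_force: 0.0
```

Emit:
arm_command([
  [[-1.1,-2.8,1,0,-0.1],[0,0,0,0,-0.1],[0,0,0,0,-0.1]],
])

```text
t: 14.35
eef_pos: [0.6463, 0.0805, 0.1636]
eef_rot: [-0.001, 0.056, 0.998, -0.0]
ft_force: [0.4, 1.0, 0.0]
gripper_width: 0.551
finger_force: 0.0
```

Run:
```python
from h import *
s=telemetry.observe();im=get_image("wrist");cv2.imwrite("pics/w7.png",im[:,:,::-1])
go(.647,.081,.0025,s,173.7)
hsv=cv2.cvtColor(im,cv2.COLOR_RGB2HSV);H,S,V=[hsv[...,i].astype(int) for i in range(3)]
m=(H<14)&(H>4)&(S>140)&(V<200)
n,l,st,ce=cv2.connectedComponentsWithStats(m.astype(np.uint8))
for i in range(1,n):
    if st[i,4]>250:
        v,u=np.nonzero(l==i);P=wristpx2w(np.c_[u,v],.016,s)[:,:2];r=cv2.minAreaRect((P*1000).astype(np.float32))
        w,E=np.linalg.eigh(np.cov((P-P.mean(0)).T));print(st[i],P.mean(0).round(4),E[:,1].round(3),np.round(r[0],1),np.round(r[1],1),round(r[2],1))
print("a end,rim",px2w("top",[115,165.7],.014),px2w("top",[100,183],.1),"mug",px2w("top",[187,106],.09))
```

```text
tcp [0.6463 0.0805 0.1636] yaw 173.53 roll -0.17 shift cm [-0.07  0.05 16.11]
[253  44  13  78 567] [0.5348 0.0931] [-0.991  0.135] [535.5  95.2] [13.  77.7] 83.2
a end,rim [[0.57616292 0.38932653 0.014     ]] [[0.51204401 0.40323913 0.1       ]] mug [[0.74608373 0.14787905 0.09      ]]
```

Emit:
arm_command([
  [[0,0,4,0,-0.1],[0,0,4,0,-0.1],[0,0,4,0,-0.1],[0,0,2.5,0,-0.1],[0,0,1.5,0,-0.1],[0,0,0,0,0.35],[0,0,0,0,0.426],[0,0,0,0,0.426],[0,0,0,0,0.426],[0,0,0,0,0.426]],
])

```text
t: 15.23
eef_pos: [0.6475, 0.0821, 0.0071]
eef_rot: [0.001, 0.055, 0.998, 0.0]
ft_force: [-0.2, -0.7, 1.4]
gripper_width: 0.291
finger_force: 0.1
```

Emit:
arm_command([
  [[0,0,0,0,0.4235],[0,0,0,0,0.4235]],
])

```text
t: 15.4
eef_pos: [0.6473, 0.0821, 0.0063]
eef_rot: [0.001, 0.055, 0.998, 0.0]
ft_force: [0.8, 0.2, 3.1]
gripper_width: 0.289
finger_force: 3.7
```

Emit:
arm_command([
  [[0,0,0,0,0.37],[0,0,0.4,0,0.37],[0,0,0,0,0.4235],[0,0,0,0,0.4235],[0,0,0,0,0.4235]],
])

```text
t: 15.82
eef_pos: [0.6464, 0.0819, 0.0009]
eef_rot: [-0.0, 0.055, 0.998, -0.0]
ft_force: [-0.1, -0.4, -0.5]
gripper_width: 0.291
finger_force: 4.3
```

Emit:
arm_command([
  [[0,0,-1,0,0.4225],[0,0,-1.5,0,0.4225],[0,0,-1.5,0,0.4225],[0,0,-1.5,0,0.4215],[0,0,-1.5,0,0.4215],[0,0,-1.5,0,0.4215],[0,0,0,0,0.4215],[0,0,0,0,0.4215]],
])

```text
t: 16.48
eef_pos: [0.6471, 0.082, 0.0875]
eef_rot: [0.001, 0.055, 0.998, 0.0]
ft_force: [0.7, -0.4, -0.6]
gripper_width: 0.29
finger_force: 2.0
```

```bash
python3 -c "
from h import *
tilt('b')"
python3 - <<'E'
import cv2
a=cv2.cvtColor(cv2.imread("pics/side0.png"),cv2.COLOR_BGR2HSV);print(a[160,265:300:6].tolist(),a[180,270:290:8].tolist())
E
sed -i 's/((H>=5)&(H<13)&(S>150)&(V>50)&(V<190))/((H>=4)\&(H<12)\&(S>170)\&(V>40)\&(V<190))/;s/n,l,st,_=cv2.connectedComponentsWithStats(L)/n,l,st,_=cv2.connectedComponentsWithStats(L);cv2.imwrite("pics\/lab.png",L*255)/' h.py
python3 - <<'E'
from h import *
tilt('b')
cv2.imwrite("pics/s8.png",get_image("side")[:,:,::-1])
h=cv2.cvtColor(cv2.imread("pics/s8.png"),cv2.COLOR_BGR2HSV);print(h[150,240:340:4].tolist())
E
```

```text
[[13, 206, 78], [16, 206, 99], [13, 200, 106], [14, 206, 104], [14, 188, 107], [13, 191, 108]] [[18, 146, 129], [19, 155, 138], [18, 148, 141]]
[[18, 143, 153], [18, 148, 141], [19, 152, 138], [18, 153, 145], [18, 144, 150], [18, 156, 136], [18, 154, 144], [18, 154, 147], [17, 154, 147], [17, 146, 159], [18, 141, 148], [18, 148, 146], [18, 142, 163], [14, 216, 105], [14, 191, 107], [14, 183, 64], [15, 174, 66], [12, 17, 73], [20, 17, 45], [17, 30, 60], [20, 40, 57], [27, 44, 58], [18, 139, 160], [18, 156, 149], [18, 95, 83]]
```

```bash
sed -i 's/((H>=4)&(H<12)&(S>170)&(V>40)&(V<190))/((H>=11)\&(H<17)\&(S>172)\&(V>35)\&(V<135))/' h.py
python3 -c "
from h import *
tilt('b')"
```

```text
tcp [0.6462 0.082  0.0852] F 2.0 n 198 px [266 147  40  16] ang -157.7 len 0.119 far end xz [0.49  0.025]
```

Emit:
arm_command([
  [[0,0,-1.5,0,0.4215],[0,0,-1.5,0,0.4215],[0,0,-1.5,0,0.4215],[0,0,-1.5,0,0.4215],[0,0,-1.5,0,0.4207],[0,0,0,0,0.4207],[0,0,0,0,0.4207]],
])

```text
t: 17.27
eef_pos: [0.6472, 0.082, 0.1629]
eef_rot: [0.001, 0.055, 0.998, 0.0]
ft_force: [0.1, 0.2, 2.4]
gripper_width: 0.29
finger_force: 1.5
```

```bash
python3 -c "
from h import *
tilt('b')"
```

```text
tcp [0.6472 0.082  0.1629] F 1.5 n 66 px [305 140  16  20] ang 74.7 len 0.083 far end xz [0.615 0.032]
```

Brush_b hangs about 14° off vertical. Firming up the grip and lifting.

Emit:
arm_command([
  [[0,0,0,0,1],[0,0,0,0,1],[0,0,-2,0,1],[0,0,-3.5,0,1],[0,0,-4,0,1],[0,0,-3,0,1],[0,0,0,0,1]],
])

```text
t: 17.9
eef_pos: [0.6475, 0.0821, 0.2922]
eef_rot: [0.003, 0.055, 0.998, 0.0]
ft_force: [0.9, -0.2, -0.6]
gripper_width: 0.285
finger_force: 30.0
```

Run:
```python
from h import *
tilt('b')
go(.565,.370,.29,yaw=176)
im=get_image("side");cv2.imwrite("pics/s9.png",im[:,:,::-1])
```

```text
tcp [0.6475 0.0821 0.2922] F 30.0 n 591 px [358  31  85  13] ang -179.5 len 0.187 far end xz [0.859 0.425]
tcp [0.6475 0.0821 0.2922] F 30.0 n 80 px [312 100  16  26] ang 75.5 len 0.086 far end xz [0.617 0.169]
tcp [0.6472 0.082  0.2887] yaw 173.67 roll -2.33 shift cm [10.21 28.15 -0.13]
```

Run:
```python
from h import *
h=cv2.cvtColor(cv2.imread("pics/s9.png"),cv2.COLOR_BGR2HSV).astype(int)
for v in range(84,146,3): print(v,' '.join('%d/%d/%d'%tuple(h[v,u]) for u in range(304,334,2)))
c=camera_info("side")
s=telemetry.observe();g=s["eef_pos"]+[0,0,.0075]
for L in (-.025,.045,.1,.13,.175):
    for A in (14,):
        p=np.r_[g+[-L*np.sin(np.radians(A)),0.,-L*np.cos(np.radians(A))],1];q=c["camera_matrix"]@(c["view"]@p)[:3];print(L,(q[:2]/q[2]).round(1))
```

```text
84 17/146/138 18/149/140 18/150/141 19/146/141 18/148/134 17/140/135 17/144/138 19/154/131 17/142/142 19/158/136 18/158/123 18/145/132 19/150/138 21/98/68 15/38/54
87 18/147/137 17/148/141 19/152/136 18/149/147 18/154/139 18/149/132 17/149/135 19/156/131 18/148/141 18/150/136 17/150/126 17/148/131 18/150/136 17/149/142 36/22/58
90 18/151/144 17/150/141 18/147/146 18/153/137 18/145/141 17/155/135 18/149/139 18/145/132 18/153/142 18/150/141 19/157/127 17/146/129 18/148/131 100/17/46 23/57/54
93 18/161/133 18/152/138 18/154/144 18/152/138 17/155/138 19/145/135 18/154/131 17/160/129 17/145/146 18/154/139 19/149/135 18/153/125 51/40/45 6/30/43 19/48/58
96 18/160/129 18/148/138 18/147/144 18/148/143 18/146/141 17/144/138 19/145/130 18/149/130 18/156/136 19/159/136 17/151/137 111/96/37 20/29/53 83/60/17 21/42/43
99 17/149/130 17/150/138 18/152/143 18/144/145 18/153/145 18/154/134 18/145/134 18/153/133 18/152/138 17/145/146 17/151/137 90/46/33 12/24/53 50/16/47 15/24/42
102 18/153/123 18/152/139 19/159/136 17/150/150 18/146/145 18/153/133 17/145/132 17/146/136 17/156/136 18/147/142 9/170/42 
[... 1727 characters left out ...]
156/139 18/152/144 17/146/138 17/144/140 18/148/150 17/147/151 18/150/139 18/150/141 18/149/147
138 18/145/135 19/148/126 18/150/138 17/143/136 19/164/129 17/137/138 19/149/130 17/145/149 18/143/134 18/144/142 17/153/142 18/155/150 18/145/144 18/157/138 18/160/148
141 18/143/130 17/153/130 18/146/136 17/148/133 18/154/134 18/150/133 18/153/128 18/148/143 19/151/130 17/153/135 18/148/141 19/148/145 18/140/153 18/154/137 18/149/147
144 17/145/130 18/154/129 18/158/134 17/148/129 17/153/137 19/155/117 19/160/131 17/152/141 18/150/134 18/148/133 19/160/142 17/153/147 17/143/153 18/154/136 18/151/144
-0.025 [338.4  79.3]
0.045 [326.8 101.6]
0.1 [318.5 117.4]
0.13 [314.3 125.5]
0.175 [308.3 136.9]
```

The handle runs from (326,103) to (308,136), so it is about 15° off vertical with no slip along its length. Carrying it to the −y side of the pot.

Emit:
arm_command([
  [[0.3,1,0,-2.3,1],[1.1,3,0,0,1],[1.2,3.2,0,0,1],[1.2,3.2,0,0,1],[1.2,3.2,0,0,1],[1.2,3.2,0,0,1],[1.2,3.2,0,0,1],[1.2,3.2,0,0,1],[1.1,3,0,0,1],[0.5,1.5,0,0,1]],
])

```text
t: 18.83
eef_pos: [0.5626, 0.3689, 0.2836]
eef_rot: [-0.002, 0.033, 0.999, -0.001]
ft_force: [-1.1, 0.8, -1.4]
gripper_width: 0.284
finger_force: 30.0
```

Emit:
arm_command([
  [[0,0,0,0,1],[0,0,0,0,1]],
])

```text
t: 19.0
eef_pos: [0.5642, 0.366, 0.2845]
eef_rot: [-0.001, 0.034, 0.999, -0.001]
ft_force: [-0.2, -0.6, -0.5]
gripper_width: 0.289
finger_force: 30.0
```

Run:
```python
from h import *
go(.564,.366,.175)
t=get_image("top");w=get_image("wrist");cv2.imwrite("pics/t10.png",t[:,:,::-1]);cv2.imwrite("pics/w10.png",w[:,:,::-1])
h=cv2.cvtColor(t,cv2.COLOR_RGB2HSV).astype(int)
c=camera_info("top")
for p in [(.520,.369,.125,1),(.537,.393,.09,1),(.576,.389,.014,1)]:
    q=c["camera_matrix"]@(c["view"]@np.array(p))[:3];print(p,(q[:2]/q[2]).round(1))
for v in range(164,196,2): print(v,' '.join('%d/%d/%d'%tuple(h[v,u]) for u in range(88,128,3)))
```

```text
tcp [0.5642 0.366  0.2845] yaw 176.12 roll 0.0 shift cm [ 0.02 -0.   10.95]
(0.52, 0.369, 0.125, 1) [108.7 179.3]
(0.537, 0.393, 0.09, 1) [104.9 175. ]
(0.576, 0.389, 0.014, 1) [115.1 165.7]
164 83/62/33 64/56/32 38/33/31 12/166/63 15/149/58 39/75/58 21/61/80 53/133/75 14/180/68 36/155/66 59/157/86 28/142/86 19/155/204 18/160/188
166 77/70/33 75/49/31 68/35/29 15/178/56 14/176/58 39/141/47 59/134/78 25/165/79 3/195/102 8/210/85 61/169/89 47/157/52 36/153/60 18/161/122
168 75/53/29 75/82/31 79/66/31 18/83/40 13/184/65 15/175/54 60/164/87 5/233/128 4/238/102 11/194/71 61/160/94 57/159/80 50/151/54 30/135/68
170 83/70/29 70/49/31 73/54/33 66/38/34 13/182/66 12/169/59 27/161/57 3/241/128 3/218/96 49/153/75 61/160/94 59/160/86 49/164/53 48/148/55
172 75/88/29 77/54/33 71/68/30 73/58/31 16/122/46 13/182/63 13/190/59 4/245/98 6/221/76 60/157/91 61/169/89 59/160/91 50/154/53 49/149/53
174 86/64/28 69/54/33 77/58/31 68/62/33 42/41/31 13/189/66 12/183/57 7/200/74 22/162/60 62/170/90 61/169/92 62/166/92 50/151/54 50/154/53
176 85/51/30 75/66/31 75/66/31 71/66/31 68/34/30 13/171/67 13/184/65 13/
[... 639 characters left out ...]
112/64 84/102/40 75/66/31 70/48/32 69/56/32 65/155/84 63/175/92 62/172/92 62/166/92 54/153/60 55/150/56 52/155/56 30/141/67
188 87/111/62 86/96/61 85/103/57 80/83/37 77/56/32 70/51/30 65/167/96 63/178/90 62/171/94 59/158/71 54/156/54 53/158/55 49/152/57 18/156/118
190 87/114/58 85/107/57 86/96/53 83/90/48 73/66/35 73/56/32 56/140/73 63/170/81 61/162/77 53/160/51 55/165/54 49/149/58 20/154/104 17/159/130
192 84/109/56 87/102/50 83/96/48 82/89/43 80/85/36 21/99/59 19/157/188 21/152/97 37/143/64 44/145/60 34/135/68 19/153/107 17/161/122 17/163/122
194 83/108/52 89/106/48 82/91/42 85/78/36 75/45/34 17/150/179 18/157/214 17/161/160 17/153/115 17/160/113 18/156/111 17/162/115 16/159/120 18/163/114
```

The brown handle end is at top px (108,180), inside the pot and clear of the red handle. Lowering it.

Emit:
arm_command([
  [[-0.3,-0.3,2,0,1],[0,0,2.5,0,1],[0,0,2.5,0,1],[0,0,2,0,1],[0,0,1,0,1],[0,0,0.6,0,1],[0,0,0.3,0,0.43],[0,0,0.1,0,0.43],[0,0,0,0,0.425]],
])

```text
t: 19.85
eef_pos: [0.5679, 0.3623, 0.1772]
eef_rot: [0.0, 0.035, 0.999, 0.0]
ft_force: [-0.1, -0.3, -0.4]
gripper_width: 0.288
finger_force: 30.0
```

Emit:
arm_command([
  [[0,0,0.1,0,0.425],[0,0,0.1,0,0.425],[0,0,0.1,0,0.425]],
])

```text
t: 20.1
eef_pos: [0.5676, 0.3625, 0.1737]
eef_rot: [0.0, 0.035, 0.999, 0.0]
ft_force: [-0.2, 0.1, -0.8]
gripper_width: 0.291
finger_force: 5.2
```

Emit:
arm_command([
  [[0,0,0.1,0,0.424],[0,0,0.1,0,0.424],[0,0,0.1,0,0.423]],
])

```text
t: 20.35
eef_pos: [0.5675, 0.3624, 0.1701]
eef_rot: [0.0, 0.035, 0.999, -0.0]
ft_force: [-0.2, -0.0, -0.3]
gripper_width: 0.29
finger_force: 3.4
```

Emit:
arm_command([
  [[0,0,0.1,0,0.423],[0,0,0.1,0,0.422],[0,0,0.1,0,0.4215],[0,0,0,0,0.4207],[0,0,0,0,0.42],[0,0,0,0,0.41],[0,0,0,0,0.35],[0,0,0,0,0.2],[0,0,0,0,0.2],[0,0,0,0,0.2]],
])

```text
t: 21.18
eef_pos: [0.5675, 0.3623, 0.1672]
eef_rot: [-0.0, 0.035, 0.999, -0.0]
ft_force: [0.1, 0.6, -0.4]
gripper_width: 0.395
finger_force: 0.0
```

Emit:
arm_command([
  [[0,0,-1.5,0,0.2],[0,0,-3,0,0.2],[0,0,-4,0,0],[0,0,-2,0,0],[0,0,0,0,0]],
])

```text
t: 21.6
eef_pos: [0.5684, 0.3629, 0.2797]
eef_rot: [0.003, 0.035, 0.999, 0.002]
ft_force: [0.9, 0.0, 0.3]
gripper_width: 0.494
finger_force: 0.0
```

Run:
```python
from h import *
c=camera_info("top")
for n in("top","wrist","side"):
    cv2.imwrite(f"pics/{n}11.png",get_image(n)[:,:,::-1])
b=cv2.imread("pics/side11.png");h=cv2.cvtColor(b,cv2.COLOR_BGR2HSV).astype(int)
# cream bristles / red / brown locations in side view
H,S,V=h[...,0],h[...,1],h[...,2]
for n,m in(("cream",(H>18)&(H<40)&(S<110)&(V>90)),("red",((H<5)|(H>174))&(S>150)&(V>50)),("green",(H>45)&(H<85)&(S>100))):
    m=m.copy();m[:,:230]=0;m[:,345:]=0;m[140:]=0
    k,l,st,ce=cv2.connectedComponentsWithStats(m.astype(np.uint8));print(n,[(st[i].tolist()) for i in range(1,k) if st[i,4]>12])
go(.4465,-.1265,.16,yaw=180)
```

```text
cream [[230, 35, 4, 7, 16], [299, 62, 13, 11, 35], [254, 133, 36, 7, 88], [293, 137, 10, 3, 15]]
red [[266, 70, 15, 16, 89]]
green [[263, 33, 4, 11, 21], [270, 69, 22, 14, 176], [265, 76, 30, 32, 629]]
tcp [0.5674 0.3623 0.2724] yaw 175.97 roll -4.03 shift cm [ 12.09 -48.88  11.24]
```

Cream bristles now show at side px (299–312, 62–73) over the rim, and the pot is still in the same place (265–295, 76–108). On to the driver.

Emit:
arm_command([
  [[0,0,0,-3.2,0],[0.9,-3.8,0,0,0],[0.9,-3.9,0,0,0],[0.9,-3.9,0,0,0],[0.9,-3.9,0,0,0],[0.9,-3.9,0,0,0],[0.9,-3.9,0,0,0],[0.9,-3.9,1,0,0],[0.9,-3.9,1,0,0],[0.9,-3.9,1,0,0]],
])

```text
t: 22.58
eef_pos: [0.4802, 0.012, 0.2408]
eef_rot: [-0.001, 0.007, 1.0, 0.0]
ft_force: [0.2, -0.4, 0.2]
gripper_width: 0.497
finger_force: 0.0
```

Emit:
arm_command([
  [[0.9,-3.9,1,0,0],[0.9,-3.9,1.5,0,0],[0.9,-3.5,2,0,0],[0.9,-2.5,2,0,0],[0,0,0.5,0,0],[0,0,0,0,0]],
])

```text
t: 23.08
eef_pos: [0.4424, -0.1235, 0.1702]
eef_rot: [-0.002, 0.009, 1.0, 0.001]
ft_force: [-0.1, 0.4, 0.5]
gripper_width: 0.499
finger_force: 0.0
```

Run:
```python
from h import *
s=telemetry.observe();im=get_image("wrist");cv2.imwrite("pics/w12.png",im[:,:,::-1])
go(.4465,-.1262,.004,s,179.2)
hsv=cv2.cvtColor(im,cv2.COLOR_RGB2HSV)
for nm,lo,hi,z in(("green",(45,90,40),(85,255,255),.02),("yellow",(22,180,90),(32,255,255),.024),("blue",(105,140,40),(125,255,255),.035)):
    n,l,st,ce=cv2.connectedComponentsWithStats(cv2.inRange(hsv,lo,hi))
    for i in range(1,n):
        if st[i,4]>200:
            v,u=np.nonzero(l==i);P=wristpx2w(np.c_[u,v],z,s)[:,:2];r=cv2.minAreaRect((P*1000).astype(np.float32))
            w,E=np.linalg.eigh(np.cov((P-P.mean(0)).T));print(nm,st[i],P.mean(0).round(4),E[:,1].round(3),np.round(r[0],1),np.round(r[1],1),round(r[2],1),P.min(0).round(3),P.max(0).round(3))
```

```text
tcp [ 0.4424 -0.1235  0.1702] yaw 179.01 roll -0.19 shift cm [-0.42 -0.26 16.62]
green [ 246  145   21   81 1498] [ 0.4435 -0.1246] [-1.     0.013] [ 446.6 -124.6] [ 23.7 100.5] 89.4 [ 0.396 -0.136] [ 0.497 -0.112]
blue [   67   110   134   147 13325] [ 0.4336 -0.2534] [-0.999 -0.039] [ 443.7 -258.4] [174.1 134.4] 0.4 [ 0.356 -0.326] [ 0.531 -0.191]
```

Emit:
arm_command([
  [[-0.4,-0.15,4,0,0],[0,0,4,0,0],[0,0,4,0,0],[0,0,2.8,0,0],[0,0,1.8,0,0],[0,0,0,0,1],[0,0,0,0,1],[0,0,0,0,1],[0,0,0,0,1],[0,0,0,0,1]],
])

```text
t: 23.97
eef_pos: [0.449, -0.1246, 0.0086]
eef_rot: [0.002, 0.007, 1.0, -0.0]
ft_force: [-0.0, 2.3, 8.7]
gripper_width: 0.26
finger_force: 30.0
```

Emit:
arm_command([
  [[0,0,0,0,1]],
])

```text
t: 24.05
eef_pos: [0.449, -0.1245, 0.0086]
eef_rot: [0.002, 0.007, 1.0, -0.0]
ft_force: [-0.2, 3.2, 8.5]
gripper_width: 0.262
finger_force: 30.0
```

Emit:
arm_command([
  [[0,0,0,0,0.36],[0,0,0,0,0.36],[0,0,0.5,0,0.36],[0,0,0,0,1],[0,0,0,0,1],[0,0,0,0,1]],
])

```text
t: 24.55
eef_pos: [0.4475, -0.1245, 0.0013]
eef_rot: [-0.0, 0.007, 1.0, 0.0]
ft_force: [0.0, -0.2, -1.4]
gripper_width: 0.259
finger_force: 30.0
```

Emit:
arm_command([
  [[0,0,-2,0,1],[0,0,-3,0,1],[0,0,-2.5,0,1],[0.4,-2,0,0,1],[0.4,-3,0,0,1],[0.4,-3,0,0,1],[0.2,-2.5,0,0,1],[0,-1.4,0,0,1],[0,0,0,0,1],[0,0,0,0,1]],
])

```text
t: 25.38
eef_pos: [0.4319, -0.2432, 0.0763]
eef_rot: [-0.0, 0.008, 1.0, 0.0]
ft_force: [0.5, -0.3, -0.9]
gripper_width: 0.263
finger_force: 30.0
```

Run:
```python
from h import *
go(.431,-.243,.0055)
im=get_image("top");cv2.imwrite("pics/t13.png",im[:,:,::-1]);print(telemetry.observe()["finger_force"])
hsv=cv2.cvtColor(im,cv2.COLOR_RGB2HSV)
m=cv2.inRange(hsv,(22,150,80),(32,255,255));m[:,:290]=0;m[:,345:]=0;v,u=np.nonzero(m);print("kept driver handle",px2w("top",[u.mean(),v.mean()],.025))
H,S,V=[hsv[...,i].astype(int) for i in range(3)]
```

```text
tcp [ 0.4319 -0.2432  0.0763] yaw 179.1 roll 0.0 shift cm [0.09 0.02 7.08]
29.99258726835251
kept driver handle [[nan nan nan]]<stdin>:5: RuntimeWarning: Mean of empty slice.
  ret = ret.dtype.type(ret / rcount)
```

Position is as planned. Lowering the driver to the tray floor and releasing it gently.

Emit:
arm_command([
  [[0,0,2,0,1],[0,0,2.5,0,1],[0,0,1.3,0,1],[0,0,0.6,0,1],[0,0,0.3,0,1],[0,0,0,0,1]],
])

```text
t: 25.93
eef_pos: [0.4321, -0.2429, 0.0097]
eef_rot: [-0.0, 0.007, 1.0, 0.0]
ft_force: [-0.7, 0.2, -1.4]
gripper_width: 0.26
finger_force: 30.0
```

Emit:
arm_command([
  [[0,0,0.2,0,1],[0,0,0.1,0,1],[0,0,0,0,1]],
])

```text
t: 26.18
eef_pos: [0.4323, -0.2434, 0.0071]
eef_rot: [0.0, 0.007, 1.0, -0.0]
ft_force: [-0.1, -0.1, -1.1]
gripper_width: 0.261
finger_force: 30.0
```

Emit:
arm_command([
  [[0,0,0.1,0,1],[0,0,0.1,0,1],[0,0,0,0,1]],
])

```text
t: 26.43
eef_pos: [0.4322, -0.2434, 0.005]
eef_rot: [0.0, 0.007, 1.0, -0.0]
ft_force: [-0.3, 0.7, 1.7]
gripper_width: 0.259
finger_force: 30.0
```

Emit:
arm_command([
  [[0,0,0,0,0.49],[0,0,0,0,0.48],[0,0,0,0,0.44],[0,0,0,0,0.3],[0,0,0,0,0.25],[0,0,0,0,0.25]],
])

```text
t: 26.93
eef_pos: [0.4319, -0.2432, 0.0044]
eef_rot: [-0.0, 0.007, 1.0, 0.0]
ft_force: [-0.8, 0.8, -0.2]
gripper_width: 0.368
finger_force: 0.0
```

Emit:
arm_command([
  [[0,0,-1,0,0.25],[0,0,-3,0,0.25],[0,0,-4,0,0.25],[0,0,-4,0,0],[0,1.5,-3,0,0],[0,3.8,0,0,0],[0,3.8,0,0,0],[0,3.8,0,0,0],[0,3.8,0,0,0],[0,3.8,0,0,0]],
])

```text
t: 27.77
eef_pos: [0.4344, -0.0367, 0.1556]
eef_rot: [0.001, 0.007, 1.0, -0.0]
ft_force: [0.9, 0.8, 0.2]
gripper_width: 0.501
finger_force: 0.0
```

Run:
```python
from h import *
im=get_image("top");cv2.imwrite("pics/t14.png",im[:,:,::-1])
hsv=cv2.cvtColor(im,cv2.COLOR_RGB2HSV)
for nm,lo,hi in(("green",(45,90,40),(85,255,255)),("yellow",(20,180,100),(32,255,255))):
    m=cv2.inRange(hsv,lo,hi);m[:,:285]=0;m[:,350:]=0;m[:140]=0;m[240:]=0
    c,e,r,n=ends(m,.025);print(nm,n,c.round(4),e.round(3),np.round(r[0],1),np.round(r[1],1))
# spanner from initial top
print("spanner target grasp (.523,.195)");go(.524,.196,.16,yaw=168.5)
```

```text
green 237 [ 0.4279 -0.2341] [-0.792  0.61 ] [ 409.7 -200.5] [ 90.6 154.4]
yellow 183 [ 0.4446 -0.3043] [-1.    -0.019] [ 445.6 -304.3] [19.3 92.9]
spanner target grasp (.523,.195)
tcp [ 0.4345 -0.0315  0.1556] yaw 179.32 roll 10.82 shift cm [-4.23 24.08 -0.44]
```

Emit:
arm_command([
  [[0,0,0,5.5,0],[0,0,0,5.5,0],[-0.6,3.4,0,0,0],[-0.6,3.6,0,0,0],[-0.6,3.6,0,0,0],[-0.6,3.6,0,0,0],[-0.6,3.6,0,0,0],[-0.6,3.4,0,0,0],[-0.6,2.8,0,0,0],[0,0,0,0,0]],
])

```text
t: 28.65
eef_pos: [0.5262, 0.1917, 0.1548]
eef_rot: [-0.0, 0.102, 0.995, 0.0]
ft_force: [1.4, -1.2, -0.5]
gripper_width: 0.5
finger_force: 0.0
```

Run:
```python
from h import *
s=telemetry.observe();im=get_image("wrist");cv2.imwrite("pics/w15.png",im[:,:,::-1])
go(.524,.196,.002,s,168.5)
hsv=cv2.cvtColor(im,cv2.COLOR_RGB2HSV);m=((hsv[...,1]<45)&(hsv[...,2]>100)).astype(np.uint8)
n,l,st,ce=cv2.connectedComponentsWithStats(m)
for i in range(1,n):
    if st[i,4]>250:
        v,u=np.nonzero(l==i);P=wristpx2w(np.c_[u,v],.007,s)[:,:2]
        w,E=np.linalg.eigh(np.cov((P-P.mean(0)).T));print(st[i],P.mean(0).round(4),E[:,1].round(3),P.min(0).round(3),P.max(0).round(3))
```

```text
tcp [0.5262 0.1917 0.1548] yaw 168.33 roll -0.17 shift cm [ 0.3   0.38 15.28]
[ 205    0   67   48 1790] [0.3558 0.2078] [-0.173  0.985] [0.339 0.174] [0.373 0.242]
[ 246   98   30  146 2048] [0.5178 0.1987] [-0.976  0.216] [0.432 0.163] [0.607 0.229]
[ 470  237   42   46 1003] [0.6896 0.4725] [-0.882 -0.471] [0.656 0.444] [0.73  0.499]
```

Emit:
arm_command([
  [[0.8,0.5,3,0.8,0],[0,0,4,0,0],[0,0,4,0,0],[0,0,2.5,0,0],[0,0,1.3,0,0],[0,0,0.2,0,0],[0,0,0,0,0.3]],
])

```text
t: 29.28
eef_pos: [0.5187, 0.1941, 0.0055]
eef_rot: [0.0, 0.11, 0.994, 0.0]
ft_force: [0.6, 0.6, 0.9]
gripper_width: 0.463
finger_force: 0.0
```

Emit:
arm_command([
  [[0,0.35,0.35,0,0.3],[0,0,0,0,0.3],[0,0,0,0,1],[0,0,0,0,1],[0,0,0,0,1],[0,0,0,0,1],[0,0,0,0,1]],
])

```text
t: 29.87
eef_pos: [0.5195, 0.1981, 0.0017]
eef_rot: [0.0, 0.11, 0.994, 0.0]
ft_force: [-2.2, 0.1, 7.5]
gripper_width: 0.177
finger_force: 30.0
```

Emit:
arm_command([
  [[0,0,-1.5,0,1],[0,0,-3,0,1],[0,0,-4,0,1],[0,0,-2.5,-5.6,1],[0,0,0,-5.7,1],[0.3,-2.5,0,0,1],[0.35,-3.8,0,0,1],[0.35,-3.9,0,0,1],[0.35,-3.9,0,0,1],[0.35,-3.9,0,0,1]],
])

```text
t: 30.7
eef_pos: [0.4973, 0.0169, 0.1109]
eef_rot: [-0.0, 0.011, 1.0, -0.0]
ft_force: [1.0, -1.1, -1.6]
gripper_width: 0.18
finger_force: 30.0
```

Emit:
arm_command([
  [[0.35,-3.9,0,0,1],[0.35,-3.9,0,0,1],[0.35,-3.9,0,0,1],[0.35,-3.9,0,0,1],[0.35,-3.9,0,0,1],[0.35,-3.9,0,0,1],[0.35,-3.9,0,0,1],[0.35,-3.9,0,0,1],[0.3,-3.5,0,0,1],[0.2,-2.5,0,0,1]],
])

```text
t: 31.53
eef_pos: [0.4554, -0.3555, 0.1108]
eef_rot: [-0.0, 0.012, 1.0, -0.0]
ft_force: [0.2, 0.1, -1.0]
gripper_width: 0.176
finger_force: 30.0
```

Emit:
arm_command([
  [[0,-1.5,0,0,1],[0,-0.5,0,0,1],[0,0,0,0,1]],
])

```text
t: 31.78
eef_pos: [0.4559, -0.373, 0.1107]
eef_rot: [-0.0, 0.012, 1.0, 0.0]
ft_force: [-0.5, 0.4, -1.9]
gripper_width: 0.177
finger_force: 30.0
```

Run:
```python
from h import *
s=telemetry.observe();go(.457,-.381,.006,s,178.8);print(s["finger_force"])
im=get_image("wrist");cv2.imwrite("pics/w16.png",im[:,:,::-1]);t=get_image("top");cv2.imwrite("pics/t16.png",t[:,:,::-1])
g=cv2.resize(cv2.imread("pics/t14.png")[130:250,270:400],(390,360))
cv2.imwrite("pics/c16.png",np.hstack([cv2.resize(im[:,:,::-1],(400,300)),cv2.copyMakeBorder(g,0,0,0,0,0)[:300]]))
```

```text
tcp [ 0.4559 -0.373   0.1107] yaw 178.62 roll -0.18 shift cm [-0.13 -0.8  10.47]
29.999546706676483
```

Emit:
arm_command([
  [[0,-0.8,0,0,1],[0,0,2,0,1],[0,0,3,0,1],[0,0,2.5,0,1],[0,0,1.5,0,1],[0,0,0.7,0,1],[0,0,0.3,0,1],[0,0,0,0,1]],
])

```text
t: 32.55
eef_pos: [0.456, -0.3806, 0.0114]
eef_rot: [0.0, 0.011, 1.0, -0.0]
ft_force: [0.3, 0.2, -1.0]
gripper_width: 0.174
finger_force: 30.0
```

Emit:
arm_command([
  [[0,0,0.1,0,1],[0,0,0.1,0,1],[0,0,0,0,1]],
])

```text
t: 32.8
eef_pos: [0.4561, -0.381, 0.0099]
eef_rot: [0.0, 0.012, 1.0, -0.0]
ft_force: [-0.8, -1.1, -0.7]
gripper_width: 0.18
finger_force: 30.0
```

Emit:
arm_command([
  [[0,0,0.15,0,1],[0,0,0.15,0,1],[0,0,0,0,1]],
])

```text
t: 33.05
eef_pos: [0.4557, -0.3807, 0.0059]
eef_rot: [-0.0, 0.012, 1.0, 0.0]
ft_force: [-0.2, 0.6, -1.5]
gripper_width: 0.171
finger_force: 30.0
```

Emit:
arm_command([
  [[0,0,0.1,0,1],[0,0,0,0,1]],
])

```text
t: 33.22
eef_pos: [0.4558, -0.3808, 0.0057]
eef_rot: [-0.0, 0.012, 1.0, 0.0]
ft_force: [-3.5, 3.1, 5.8]
gripper_width: 0.176
finger_force: 30.0
```

Contact with the tray floor (about 6 N). Releasing gently and retreating.

Emit:
arm_command([
  [[0,0,0,0,0.66],[0,0,0,0,0.645],[0,0,0,0,0.6],[0,0,0,0,0.45],[0,0,0,0,0.45],[0,0,0,0,0.45]],
])

```text
t: 33.72
eef_pos: [0.4558, -0.3808, 0.0051]
eef_rot: [0.0, 0.012, 1.0, -0.0]
ft_force: [-0.2, -0.2, 0.1]
gripper_width: 0.273
finger_force: 0.0
```

Emit:
arm_command([
  [[0,0,-1,0,0.45],[0,0,-3,0,0.45],[0,0,-4,0,0.45],[0,0,-4,0,0.2],[0,1,-4,0,0.2],[0,3.9,0,0,0.2],[0,3.9,0,0,0.2],[0,3.9,0,0,0.2],[0,3.9,0,0,0.2],[0,3.9,0,0,0.2]],
])

```text
t: 34.55
eef_pos: [0.4601, -0.1742, 0.166]
eef_rot: [0.0, 0.012, 1.0, -0.0]
ft_force: [0.9, 1.3, 0.2]
gripper_width: 0.4
finger_force: 0.0
```

Emit:
arm_command([
  [[0,3.9,0,0,0.2],[0,3.9,0,0,0.2],[0,3.9,0,0,0.2],[0,3.9,0,0,0.2],[0,0,0,0,0.2]],
])

```text
t: 34.97
eef_pos: [0.4639, -0.0146, 0.1661]
eef_rot: [0.001, 0.009, 1.0, 0.001]
ft_force: [-0.4, -1.0, 0.0]
gripper_width: 0.4
finger_force: 0.0
```

Run:
```python
from h import *
t=get_image("top")[:,:,::-1];s=get_image("side")[:,:,::-1];cv2.imwrite("pics/tf.png",t);cv2.imwrite("pics/sf.png",s)
A=cv2.resize(t[130:260,60:400],(800,306));B=cv2.resize(s[20:170,200:400],(392,294));C=cv2.resize(s[220:370,180:380],(392,294))
cv2.imwrite("pics/final.png",np.vstack([A,np.hstack([B,np.zeros((294,16,3),np.uint8),C])])[:600])
```

View pics/final.png

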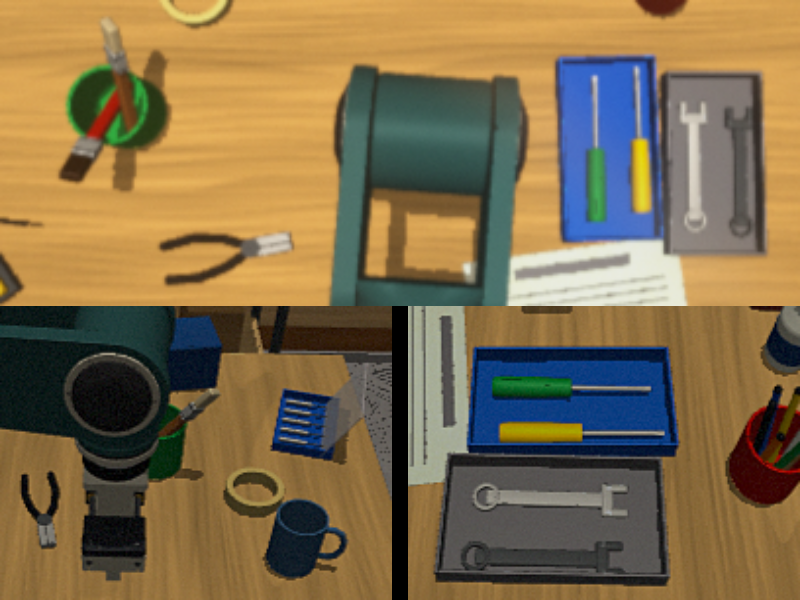

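The final view shows everything in place:
- Both brushes are in the upright green pot, bristles up: cream (110,30), dark brown (75,165).
- The green driver lies beside the yellow one, at (595,150).
- The bright spanner lies beside the dark one, at (693,165).
- The pliers, tape, mug and pen pot have not moved.

```bash
python3 -c "
from plant import hand_in
print(hand_in())"
```

```text
the job is handed in; nothing more can be done
None
```

I handed the job in at about 35 s: both brushes stand handle down in the green pot, and the screwdriver and spanner lie beside their mates in the trays; one slip was that while re-lowering the first brush I pressed it on the desk with about 65 N at the wrist (limit 120 N) for under half a second.

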